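# Shut off a bench gas station and loosen its left-hand outlet cap

### The arm

A 7-joint arm with a two-finger parallel gripper is mounted at the origin on the work surface. World frame = base frame: x ahead of the robot, y to its left, z up, the work surface at z = 0. Lengths are in m, angles in rad, forces in N, time in s.
With the tool pointing down it reaches from about 0.35 to 0.9 m from the base axis. Payload 8.1 kg.
Tool frame: the origin (TCP) lies on the centre line of the jaws, within the pads' length; the fingertips stand 14 mm ahead of it and the grasp point (between the pads) lies 5 mm behind it (arm.tip_reach is the distance from the TCP to the fingertips, in m); z points along the fingers, y is the direction in which the jaws open and shut (so a half turn about z gives the same grasp; the last joint's range is limited). The gripper opens to 92 mm and grips with 3 to 60 N. Pads are 19 mm wide; open, the fingers measure 130 mm over their backs; the gripper's body (75 mm by 190 mm) begins 47 mm behind the grasp point.
Start: joints at [-0.103, 0.434, 0.025, 1.573, -0.012, 1.134, -0.075], TCP at [0.625, -0, 0.241] pointing down, gripper open.
Joint ranges: [-2.62, 2.62], [-0.44, 2.09], [-1.27, 1.32], [0.08, 2.57], [-1.32, 4.46], [0.12, 2], [-2.74, 2.74]. Speed limits (rad/s): [2.22, 2.22, 3.01, 3.01, 3.14, 3.14, 3.14].

### API

Orientations are given as a rotation vector (axis times angle).
In Python, from cell import sensors, vision, arm, nets gives the robot as it stands.
- The arm moves only by the shell command python3 -m handwheel 'ROWS' [FORCE]. ROWS is JSON, a list of rows, each an object of numbers: "tx", "ty", "tz": the shift along the tool's x, y, z in cm; "wx", "wy", "wz": the turn, a rotation vector about the tool's x, y, z in degrees; "claw": the opening, from 0 (shut) to 1 (fully open). A call has 1 to 12 rows; each row is the pose to reach, as a shift and turn from the pose commanded when the call began, along the tool's axes at that moment; what a row does not reach only later rows make up. A row lasts 1/12 s, in which the tool goes at most 41.7 mm and 7.16 degrees, less where a joint would pass 70% of its speed; a pose out of reach is approached as far as the arm can. A call with a gripper value outside its range is refused whole. The fingers move at their own pace and stop on an object; FORCE is the grip in N (left out, the last holds). Time passes only in rows, so rows that repeat a pose let the fingers close. It gives the time, the measured TCP pose, the force and the opening at its end, in the units of the state.
- sensors.observe(): the state, without advancing time (a new reading comes with each control period).
- vision.get_image(name): name is "scene" or "side" or "wrist"; returns (picture, depth): 384x512x3 uint8, blue, green, red; 384x512 float32, m along the optical axis (not along the pixel's ray), 0 where there is no reading.
- vision.camera_model(name): a dict with "K" (3x3 intrinsics, pixels), "xyz" and "attitude" of the camera in the world; the wrist camera has in their place "hand_eye" (4x4, takes a point from camera to tool coordinates, whose origin is the TCP and whose axes are the flange's). Camera axes: x right, y down, z forward; pixel columns grow to the right and rows downward; lengths in m; the calibration is good to about 2 mm. A picture is of the moment at which its call begins: read the wrist's pose just before it. camera_model takes no time and is no camera call.
- arm.sign_off(): hands the job in, once; it reports no verdict.
Trained networks look in the newest picture that a camera, given by its name, has taken for a name from the list of things; names that differ only in an ending like _2 or _b are one class to them, and where a whole thing is asked for, a point or a joint stands for the part that bears it (a point fixed in the world has none). Each returns a list of dicts, best first, with "score" (0 to 1); they miss things now and then, are a little off and sometimes report something else, mostly with a low value. They report only what shows in the picture. A call takes as long as a camera call.
- nets.cut_out(label, camera): "region" (384x512 bool, what is visible of it) and "uv" ([column, row] in pixels, amid what is visible of it).
The state is a dict: "clock": time; "joints": joint angles; "dq": joint speeds; "joint_efforts": joint torques, N m; "position": TCP position; "ee_rot": TCP orientation; "force": force on the tool from outside, world axes, zero at the start; "ft_torque": the same for the moment, N m; "width": opening from 0.0 (shut) to 1.0 (fully open).
Only numpy, scipy, OpenCV 4.12 (cv2) and the standard library are available. Lean on these libraries where they do the work, as an engineer would, in place of code of your own. Each camera call takes 0.05 s, during which the arm holds its last target.

### The job

Two sloping gas stations stand on the bench; work on the fuel-gas one, whose winged outlet cap has notched wings. First shut its lever valve fully (a quarter turn clockwise, to its stop), then loosen the winged cap by half a turn or a little more: its thread is left-handed, so it comes loose clockwise and binds anticlockwise; feel which way it gives and do not force it tighter. Let go, with the valve still shut, and leave the other station and the things on the bench as they are.

Things in the scene. Friction and masses are not known exactly. Their poses are not given: they have to be found in the camera images.
- fuel_station: Fuel-gas station (notched cap wings), a fixed stand 220 mm deep, 140 mm wide. Its flat aluminium panel, 268 x 140 mm, slopes 28 degrees: low edge 40 mm high towards the robot, high edge 166 mm high. Cap and lever axes are square to the panel, so lean 28 degrees from vertical towards the robot. Origin: centre of the underside; x level, away from the robot, y to its left, z up.
- fuel_gauge (a point): Centre of the gauge on the fuel station's panel: 42 mm across, 22 mm high. On the panel's middle line, measured from the low edge up the slope, are the cap's axis at 60 mm and the lever's pivot at 170 mm; the gauge is at 112 mm, 44 mm left of that line. The inert station is laid out the same way.
- fuel_cap_grip (a point): Grip point of the fuel station's brass cap, on its axis, 60 mm above the panel. The wing is a bar 90 mm long, 16 mm thick, 42 to 75 mm above the panel, with four 9 mm wide, 10 mm deep notches in its top; below it a collar of 34 mm radius, top 32 mm above the panel. Axes turn with the cap: y along the bar (to the station's left at joint 0), x across it, z out of the panel.
- fuel_cap (a joint): Turn of the fuel cap, rad, growing clockwise as seen facing the panel (loosening; left-hand thread). 0 is tight (a stop), starts at 0 to 0.1, end stop 4.7. Clockwise it drags with about 0.15 N m (plus 0.15 N m per rad/s); its climb is too small to matter. Stays where it is left.
- fuel_seal (a joint): Squeeze of the springy seal under the fuel cap, rad: 0 at rest. If the cap is turned anticlockwise past tight, cap and seal wind on together and this goes negative, resisting with about 6 N m per rad; it springs back when let go.
- fuel_lever_post (a point): Grip post of the fuel station's shut-off lever: black, round, 18 mm across, square to the panel, 22 to 64 mm above it, 65 mm from the lever's pivot; this point is on its axis, 46 mm above the panel. The steel arm below is 22 mm wide, its top 24 mm above the panel. Axes turn with the lever: x from pivot to post, z out of the panel.
- fuel_lever (a joint): Turn of the fuel lever about its pivot, rad, growing clockwise as seen facing the panel: 0 open (points up the slope), 1.57 shut (points to the right as seen from the robot), a stop at each end. Starts at 0 to 0.3. Drags with about 0.08 N m and stays where it is left.
- inert_station: Inert-gas station, same stand and layout as the fuel one; its cap has plain smooth wings. To be left alone. Same origin and axes.
- inert_cap_end (a point): Point at one end of the inert station's plain winged cap (45 mm from its axis, 60 mm above the panel). To be left alone.
- inert_lever_post (a point): Grip post of the inert station's lever, same sizes as on the fuel station. To be left alone.
- spanner_mid (a point): Bystander, to be left alone: flat steel spanner 170 mm long lying on the bench between the two stations; point at its middle
- bottle_a_mid (a point): Bystander, to be left alone: clear glass bottle, 70 mm across, 140 mm tall, behind the stations; point at mid-height
- bottle_b_mid (a point): Bystander, to be left alone: brown glass bottle, 70 mm across, 140 mm tall, behind the stations; point at mid-height
- beaker_mid (a point): Bystander, to be left alone: glass beaker, 72 mm across, 90 mm tall, left of the stations; point at mid-height
- slide_box_mid (a point): Bystander, to be left alone: low cardboard box 90 x 170 x 32 mm, right of the stations towards the robot; point at its centre
- dish_mid (a point): Bystander, to be left alone: lidded dish, 94 mm across, 24 mm tall, on the left towards the robot; point at its centre
- jar_mid (a point): Bystander, to be left alone: jar, 70 mm across, 80 mm tall, right of the stations; point at mid-height

How it is judged:
On the way, in this order (a step that is already met when the one before it is completed fails the run):
1. the fuel lever is shut (within 10 degrees of its stop) (value of joint fuel_lever above 1.4 rad), for 0.2 s.
2. the fuel cap has been loosened clockwise by about half a turn (2.7 rad or more from tight) (value of joint fuel_cap above 2.7 rad and value of joint fuel_lever above 1.4 rad), for 0.2 s.
At the end, for the whole second after the job is handed in: The fuel lever is shut (1.4 rad or more of 1.57), the fuel cap stands at 2.7 rad or more clockwise from tight and at rest, the inert station's cap and lever are within 15 mm and the seven loose things on the bench within 40 mm of where they began (all of step 2 and velocity of joint fuel_cap between -0.1 and 0.1 rad/s and distance of each of inert_cap_end, inert_lever_post from where it was at the start of the episode below 0.015 m and distance of each of spanner_mid, bottle_a_mid, bottle_b_mid, beaker_mid, slide_box_mid, dish_mid, jar_mid from where it was at the start of the episode below 0.04 m); the robot touches nothing.
It fails at once if the fuel cap is turned loose (past 0.35 rad) before its valve is shut (value of joint fuel_cap above 0.35 rad and value of joint fuel_lever below 1.3 rad).
It fails at once if the fuel cap is forced tighter (more than 0.15 rad anticlockwise past tight, about 0.9 N m) (value of joint fuel_seal below -0.15 rad).
It fails at once if the inert station's cap or lever is moved more than 15 mm (distance of any of inert_cap_end, inert_lever_post from where it was at the start of the episode above 0.015 m).
It fails at once if a loose thing on the bench is moved more than 40 mm (distance of any of spanner_mid, bottle_a_mid, bottle_b_mid, beaker_mid, slide_box_mid, dish_mid, jar_mid from where it was at the start of the episode above 0.04 m).
It also fails if it takes over 72 s, if anything falls off the work surface, if the arm or the gripper's body presses on something with over 40 N, if the wrist force passes 120 N, or if a joint passes its speed limit or range.

## Working session

There is one attempt and no reset: what is moved stays moved. The work goes in short steps, Python scripts to look and compute and a shell command to move; the robot and the scene stay as the last step left them, time stands still between calls to the robot, and variables do not carry over. Pictures are saved under pics/ and viewed, and the job is handed in when it is done.

```bash
ls; mkdir -p pics
python3 - <<'E'
from cell import sensors, vision, arm, nets
import cv2
s=sensors.observe(); print(s)
for n in ("scene","side","wrist"):
    p,d=vision.get_image(n); cv2.imwrite(f"pics/{n}0.png",p)
    print(n,vision.camera_model(n))
E
```

```text
pics
{'clock': 0.0, 'joints': array([-0.10263   ,  0.43519127,  0.02494723,  1.57413222, -0.01162279,
        1.13399421, -0.07508771]), 'dq': array([ 0.00198468, -0.00034076,  0.00050856, -0.00101409, -0.00123281,
       -0.00065848,  0.00208532]), 'joint_efforts': array([ 3.89017032e-04, -6.67853522e+01,  9.84863900e-01, -3.14464223e+01,
       -6.05165795e-02,  4.27553023e-02,  1.12382318e-04]), 'position': array([ 6.24491292e-01, -1.60370724e-05,  2.39950766e-01]), 'ee_rot': array([-2.22072435e+00, -2.22069285e+00,  1.87378917e-03]), 'force': array([-0.38776431,  0.47698144, -0.4497987 ]), 'ft_torque': array([-0.01193139,  0.00762045, -0.01689216]), 'width': 0.9985741396778717}
scene {'K': array([[382.82917839,   0.        , 256.09169153],
       [  0.        , 382.82917839, 192.93740751],
       [  0.        ,   0.        ,   1.        ]]), 'xyz': array([ 1.23603532, -0.01025431,  1.1638091 ]), 'attitude': array([-1.84669757, -1.95280099,  0.56414459])}
side {'K': array([[477.68784474,   0.        , 250.50597878],
       [  0.        , 477.68784474, 199.36347066],
       [  0.        ,   0.        ,   1.        ]]), 'xyz': array([ 0.47202388, -0.86025156,  0.9341622 ]), 'attitude': array([-2.31364707,  0.1495808 , -0.05852911])}
wrist {'K': array([[302.96710452,   0.        , 255.26430598],
       [  0.        , 302.96710452, 189.19907008],
       [  0.        ,   0.        ,   1.        ]]), 'hand_eye': array([[-6.37635168e-04, -9.53100198e-01, -3.02654269e-01,
         8.21671558e-02],
       [ 9.99999503e-01, -8.39516795e-04,  5.36945249e-04,
        -4.52711176e-04],
       [-7.65845965e-04, -3.02653776e-01,  9.53100260e-01,
        -1.44378580e-01],
       [ 0.00000000e+00,  0.00000000e+00,  0.00000000e+00,
         1.00000000e+00]])}
```

View pics/scene0.png

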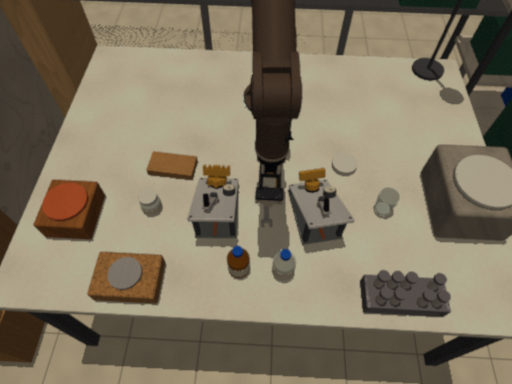

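View pics/side0.png

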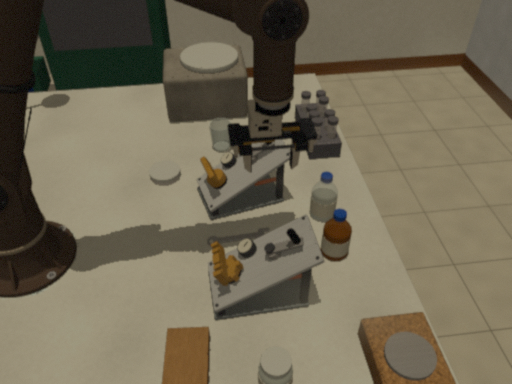

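View pics/wrist0.png

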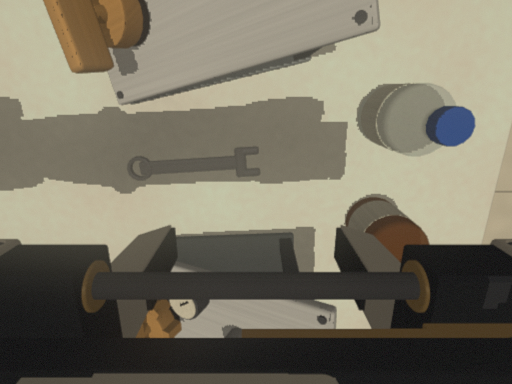

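The side and scene views show the notched cap on the y<0 station: scene left (215,175), side lower (225,265). Next I'll measure its pose from depth.

```bash
cat > h.py <<'E'
from cell import sensors, vision, arm, nets
import cv2, numpy as np
from scipy.spatial.transform import Rotation as R
def cloud(n):
    s=sensors.observe(); p,d=vision.get_image(n); m=vision.camera_model(n); K=m["K"]
    v,u=np.mgrid[0:384,0:512]
    P=np.stack([(u-K[0,2])/K[0,0]*d,(v-K[1,2])/K[1,1]*d,d],-1)
    if n=="wrist":
        H=m["hand_eye"]; P=P@H[:3,:3].T+H[:3,3]
        P=P@R.from_rotvec(s["ee_rot"]).as_matrix().T+s["position"]
    else: P=P@R.from_rotvec(m["attitude"]).as_matrix().T+m["xyz"]
    P[d==0]=np.nan
    return p,P
E
python3 - <<'E'
from h import *
for n in ("scene","side"):
    p,P=cloud(n)
    o=p.copy()
    for l in ("fuel_station","fuel_cap_grip","fuel_lever_post","fuel_gauge","inert_station","inert_cap_end","inert_lever_post"):
        r=nets.cut_out(l,n)
        for k in r[:2]:
            m=k["region"]; Q=P[m]; print(n,l,round(k["score"],2),np.round(k["uv"]),m.sum(),np.round(np.nanmedian(Q,0),3),np.round(np.nanmin(Q,0),3),np.round(np.nanmax(Q,0),3))
        if r: np.save(f"m_{n}_{l}.npy",r[0]["region"])
    np.save(f"P_{n}.npy",P); cv2.imwrite(f"p_{n}.png",p)
E
```

```text
scene fuel_station 0.58 [216. 207.] 3097 [ 0.623 -0.167  0.108] [ 0.373 -0.268 -0.006] [ 0.701 -0.097  0.211]
scene fuel_cap_grip 0.83 [218. 173.] 467 [ 0.492 -0.173  0.115] [ 0.374 -0.232 -0.002] [ 0.532 -0.13   0.143]
scene fuel_cap_grip 0.68 [170. 164.] 1107 [ 0.407 -0.353  0.032] [ 0.33  -0.457 -0.002] [ 0.449 -0.27   0.04 ]
scene fuel_lever_post 0.76 [210. 200.] 154 [ 0.641 -0.177  0.172] [ 0.566 -0.193  0.097] [ 0.664 -0.161  0.211]
scene fuel_gauge 0.83 [215. 204.] 2973 [ 0.625 -0.166  0.11 ] [ 0.373 -0.258 -0.003] [ 0.701 -0.097  0.211]
scene inert_station 0.97 [315. 210.] 3301 [0.612 0.161 0.105] [ 0.368  0.077 -0.007] [0.706 0.289 0.213]
scene inert_cap_end 0.84 [313. 174.] 466 [0.488 0.147 0.115] [ 0.359  0.101 -0.005] [0.525 0.216 0.14 ]
scene inert_lever_post 0.54 [324. 207.] 171 [0.638 0.171 0.175] [0.554 0.161 0.096] [0.661 0.196 0.213]
side fuel_station 0.74 [266. 273.] 8132 [ 0.588 -0.202  0.102] [ 0.46  -0.251 -0.001] [ 0.715 -0.039  0.21 ]
side fuel_station 0.61 [222. 268.] 884 [ 0.495 -0.186  0.112] [ 0.469 -0.226 -0.001] [ 0.536 -0.018  0.141]
side fuel_cap_grip 0.43 [288. 244.] 483 [ 0.633 -0.186  0.159] [ 0.586 -0.201  0.108] [ 0.666 -0.131  0.21 ]
side fuel_lever_post 0.62 [288. 243.] 478 [ 0.634 -0.186  0.159] [ 0.587 -0.201  0.127] [ 0.668 -0.136  0.21 ]
side fuel_lever_post 0.42 [214. 173.] 363 [0.494 0.13  0.109] [0.464 0.095 0.069] [0.526 0.208 0.14 ]
side fuel_gauge 0.72 [269. 268.] 8418 [ 0.587 -0.202  0.1  ] [ 0.455 -0.251 -0.003] [0.749 0.042 0.21 ]
side inert_station 0.93 [244. 180.] 4656 [0.571 0.13  0.079] [ 0.444 -0.039 -0.003] [0.72  0.322 0.297]
side inert_cap_end 0.92 [211. 172.] 371 [0.491 0.131 0.116] [ 0.464  0.095 -0.002] [0.526 0.343 0.14 ]
```

```bash
cat > fit.py <<'E'
from h import *
from scipy.optimize import least_squares
pts=[]
for n in ("scene","side"):
    P=np.load(f"P_{n}.npy"); m=cv2.erode(np.load(f"m_{n}_fuel_station.npy").astype(np.uint8),np.ones((1,1)))>0
    pts.append(P[m])
Q=np.concatenate(pts); Q=Q[np.isfinite(Q).all(1)&(Q[:,2]>0.03)]
# RANSAC plane, near 28 deg slope
rng=np.random.default_rng(0); best=(0,)
for i in range(3000):
    a,b,c=Q[rng.choice(len(Q),3,False)]; n=np.cross(b-a,c-a); L=np.linalg.norm(n)
    if L<1e-6: continue
    n/=L; n*=np.sign(n[2])
    if abs(n[2]-np.cos(np.radians(28)))>0.02: continue
    k=(abs((Q-a)@n)<0.003).sum()
    if k>best[0]: best=(k,n,a)
k,n,a=best
for _ in range(5):
    I=Q[abs((Q-a)@n)<0.004]; a=I.mean(0); n=np.linalg.svd(I-a)[2][2]; n*=np.sign(n[2])
print(k,n,"slope",np.degrees(np.arccos(n[2])),"yaw",np.degrees(np.arctan2(-n[1],-n[0])))
# rect on plane
yaw=np.arctan2(-n[1],-n[0])
up=np.array([np.cos(yaw)*n[2],np.sin(yaw)*n[2],np.hypot(n[0],n[1])]); left=np.cross(n,up)
uv=np.stack([(I-a)@left,(I-a)@up],1).astype(np.float32)
H=np.percentile(uv,[0.5,99.5],0); print("extent left/up",H)
r=cv2.minAreaRect(uv); print(r)
np.savez("pl.npz",n=n,a=a,up=up,left=left,uv=uv)
for z in (0.5,1,2,5,50,95,98,99,99.5): print(z,np.round(np.percentile(uv,z,0),4))
# height of low/high edge
for t in np.percentile(uv[:,1],[0.5,99.5]): print("edge z",(a+up*t)[2])
E
python3 fit.py
```

```text
5073 [-0.46940036 -0.02440626  0.88264808] slope 28.036531083182847 yaw 2.9763882156416135
extent left/up [[-0.05993176 -0.15049491]
 [ 0.08259026  0.11438498]]
((0.01155661791563034, -0.019055217504501343), (0.14581343531608582, 0.2708940804004669), 0.5843222737312317)
0.5 [-0.0599 -0.1505]
1 [-0.0593 -0.1491]
2 [-0.0583 -0.1465]
5 [-0.0555 -0.1385]
50 [-0.0102  0.0053]
95 [0.0733 0.1079]
98 [0.0785 0.1121]
99 [0.0811 0.1136]
99.5 [0.0826 0.1144]
edge z 0.04201874604393281
edge z 0.16652141084824038
```

```bash
cat >> fit.py <<'E'
print('----')
c=a+left*0.01156+up*(-0.01906)
th=np.radians(-0.58); 
left2=left*np.cos(th)-up*np.sin(th); up2=up*np.cos(th)+left*np.sin(th)
# choose sign so rect best axis aligned
for s in (-1,1):
    t=np.radians(0.58*s); l=left*np.cos(t)+up*np.sin(t); u=np.cross(l,n)
    print(s,np.ptp((I-a)@l),np.ptp((I-a)@u))
low=c-up*0.134
print("low edge mid",low,"center",c)
for nme in ("scene","side"):
    P=np.load(f"P_{nme}.npy"); D=P-low
    h=D@n; x=D@left; y=D@up
    for lab,lo,hi in (("gauge",0.015,0.026),("capbar",0.045,0.08),("bar top",0.068,0.08),("post",0.035,0.06),("posttop",0.058,0.07)):
        if 'g'==lab[0]: box=(abs(x-0.044)<0.04)&(abs(y-.112)<.03)
        elif lab[0]=='c' or lab[0]=='b': box=(abs(x)<0.07)&(abs(y-.06)<.06)
        else: box=(abs(x)<0.09)&(abs(y-.2)<.09)
        m=box&(h>lo)&(h<hi)
        if m.sum(): print(nme,lab,m.sum(),np.round([x[m].mean(),y[m].mean(),h[m].mean()],4),np.round([x[m].min(),x[m].max(),y[m].min(),y[m].max(),h[m].max()],4))
        if lab=="bar top":
            e=np.stack([x[m],y[m]],1).astype(np.float32); r=cv2.minAreaRect(e); print(r)
    big=cv2.resize(cv2.imread(f"p_{nme}.png")[150:330,120:350],None,fx=3.3,fy=3.3,interpolation=cv2.INTER_CUBIC); cv2.imwrite(f"pics/{nme}_z.png",big[:600,:800])
E
python3 fit.py|sed -n '/----/,$p'
```

```text
----
-1 0.14931280275074318 0.2713206650249801
1 0.14581772628904172 0.2708902088242865
low edge mid [ 0.45965871 -0.18043008  0.04081307] center [ 0.577774   -0.17428873  0.10379768]
scene gauge 88 [0.0453 0.1151 0.022 ] [0.0068 0.068  0.0842 0.1356 0.0259]
scene capbar 273 [0.004  0.0634 0.0626] [-0.0413  0.0492  0.0459  0.0722  0.0789]
scene bar top 97 [0.0017 0.0612 0.0734] [-0.0411  0.0491  0.0459  0.0698  0.0789]
((0.0036523528397083282, 0.058893535286188126), (0.08988959342241287, 0.021434197202324867), 3.301412582397461)
scene post 41 [-0.0126  0.2369  0.0475] [-0.0219 -0.0046  0.2273  0.2412  0.0579]
scene posttop 21 [-0.0127  0.2343  0.0637] [-0.0205 -0.0053  0.2225  0.2424  0.0666]
side gauge 214 [0.0397 0.1133 0.0215] [0.0215 0.0658 0.0824 0.1333 0.0255]
side capbar 454 [-0.0066  0.063   0.0658] [-0.0473  0.0459  0.05    0.0707  0.0781]
side bar top 237 [-0.0023  0.0611  0.0735] [-0.0463  0.0459  0.05    0.0705  0.0781]
((-0.00016380846500396729, 0.06083362177014351), (0.09221446514129639, 0.017952946946024895), 2.598987102508545)
side post 69 [-0.0225  0.2348  0.0471] [-0.028  -0.0143  0.2248  0.2425  0.0591]
side posttop 53 [-0.0185  0.234   0.0624] [-0.0262 -0.0078  0.2253  0.2418  0.0668]
```

View pics/side_z.png

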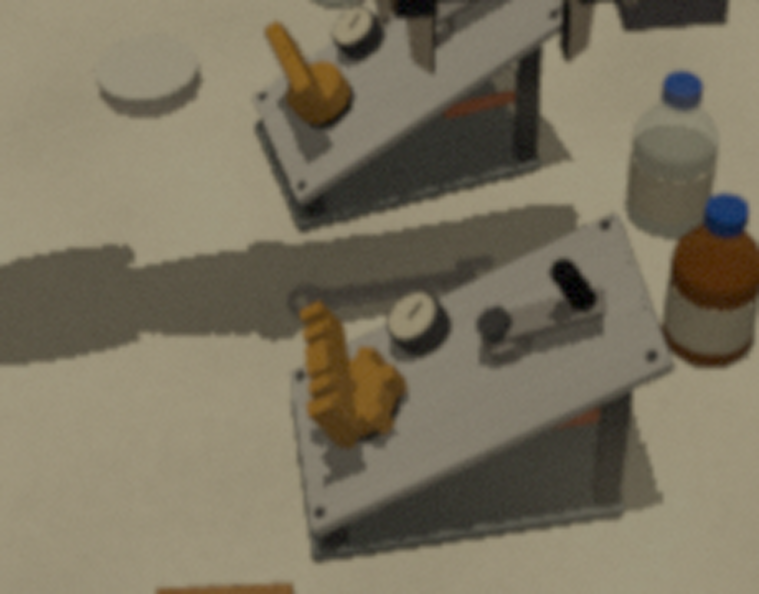

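View pics/scene_z.png

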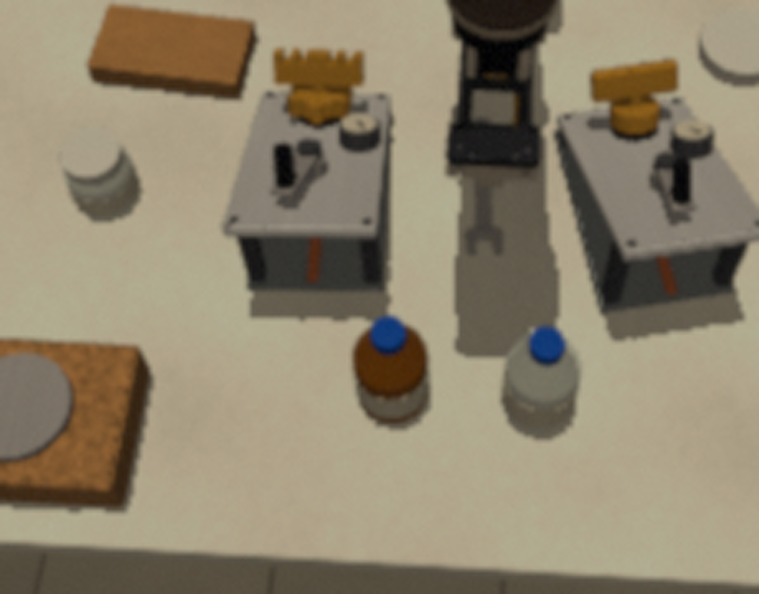

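```bash
cat >> h.py <<'E'
def panel():
    z=np.load("pl.npz"); n,a,up,left=(z[k] for k in("n","a","up","left"))
    low=a+left*0.0126+up*(-0.01906-0.134)   # includes +1 mm left (mean of bar centres, post)
    return low,left,up,n
def pose(x,y,h,wz):
    low,left,up,n=panel()
    return low+left*x+up*y+n*h, R.from_matrix(np.stack([left,up,-n],1))*R.from_euler("z",wz,degrees=True)
def rel(p,r):
    s=sensors.observe(); r0=R.from_rotvec(s["ee_rot"])
    print("t cm",np.round(r0.inv().apply(p-s["position"])*100,2),"w deg",np.round(np.degrees((r0.inv()*r).as_rotvec()),2))
def where():
    s=sensors.observe(); low,left,up,n=panel(); d=s["position"]-low
    r0=R.from_matrix(np.stack([left,up,-n],1)); e=(r0.inv()*R.from_rotvec(s["ee_rot"])).as_rotvec()
    print("t",round(s["clock"],2),"panel xyh",np.round([d@left,d@up,d@n],4),"rot deg",np.round(np.degrees(e),1),"F",np.round(r0.inv().apply(s["force"]),1),"M",np.round(r0.inv().apply(s["ft_torque"]),2),"w",round(s["width"],3),"q",np.round(s["joints"],2))
E
python3 -c "
from h import *
where(); rel(*pose(-0.0165,0.234,0.13,-75))"
```

```text
t 0.95 panel xyh [0.1705 0.248  0.0944] rot deg [28.  -0.7  2.9] F [-0.3 -1.1  0.8] M [-0.01  0.   -0.02] w 0.999 q [-0.1   0.43  0.03  1.57 -0.01  1.13 -0.08]
t cm [-18.83  -1.93  -2.48] w deg [-24.5  -17.8  -76.32]
```

```bash
python3 -m handwheel '[{"tz":-4,"claw":1},{"tz":-6},{"tx":-4,"ty":-0.5,"tz":-6,"wx":-3,"wy":-2,"wz":-9},{"tx":-8,"ty":-1,"tz":-6,"wx":-6,"wy":-4,"wz":-18},{"tx":-12,"ty":-1.5,"tz":-5,"wx":-9,"wy":-6,"wz":-27},{"tx":-16,"ty":-1.9,"tz":-4,"wx":-12,"wy":-9,"wz":-38},{"tx":-18.8,"ty":-1.9,"tz":-3,"wx":-16,"wy":-12,"wz":-50},{"tx":-18.8,"ty":-1.9,"tz":-2.5,"wx":-20,"wy":-15,"wz":-62},{"tx":-18.8,"ty":-1.9,"tz":-2.5,"wx":-24.5,"wy":-17.8,"wz":-76.3},{"tx":-18.8,"ty":-1.9,"tz":-2.5,"wx":-24.5,"wy":-17.8,"wz":-76.3},{"tx":-18.8,"ty":-1.9,"tz":-2.5,"wx":-24.5,"wy":-17.8,"wz":-76.3},{"tx":-18.8,"ty":-1.9,"tz":-2.5,"wx":-24.5,"wy":-17.8,"wz":-76.3}]' 10; python3 -c "
from h import *
where(); rel(*pose(-0.0165,0.234,0.13,-75))"
```

```text
t 0.95 panel xyh [0.1705 0.248  0.0944] rot deg [28.  -0.7  2.9] F [-0.3 -1.1  0.8] M [-0.01  0.   -0.02] w 0.999 q [-0.1   0.43  0.03  1.57 -0.01  1.13 -0.08]
t cm [-18.83  -1.93  -2.48] w deg [-24.5  -17.8  -76.32]invalid input
```

```bash
python3 -m handwheel '[{"tx":0,"ty":0,"tz":-4,"wx":0,"wy":0,"wz":0,"claw":1},{"tx":0,"ty":0,"tz":-6,"wx":0,"wy":0,"wz":0,"claw":1}]' 10
```

```text
clock: 1.12
position: [0.6251, -0.0, 0.3029]
ee_rot: [2.221, 2.221, 0.001]
force: [1.1, 0.2, 0.3]
width: 1.0
```

```bash
python3 -m handwheel '[{"tx":-4,"ty":-0.5,"tz":0,"wx":-3,"wy":-2,"wz":-9,"claw":1},{"tx":-8,"ty":-1,"tz":0,"wx":-6,"wy":-4,"wz":-18,"claw":1},{"tx":-12,"ty":-1.5,"tz":0,"wx":-9,"wy":-6,"wz":-27,"claw":1},{"tx":-16,"ty":-1.9,"tz":0.5,"wx":-12,"wy":-9,"wz":-38,"claw":1},{"tx":-18.8,"ty":-1.9,"tz":1,"wx":-16,"wy":-12,"wz":-50,"claw":1},{"tx":-18.8,"ty":-1.9,"tz":2,"wx":-20,"wy":-15,"wz":-62,"claw":1},{"tx":-18.8,"ty":-1.9,"tz":3,"wx":-24.5,"wy":-17.8,"wz":-76.3,"claw":1},{"tx":-18.8,"ty":-1.9,"tz":3.5,"wx":-24.5,"wy":-17.8,"wz":-76.3,"claw":1},{"tx":-18.8,"ty":-1.9,"tz":3.5,"wx":-24.5,"wy":-17.8,"wz":-76.3,"claw":1},{"tx":-18.8,"ty":-1.9,"tz":3.5,"wx":-24.5,"wy":-17.8,"wz":-76.3,"claw":1},{"tx":-18.8,"ty":-1.9,"tz":3.5,"wx":-24.5,"wy":-17.8,"wz":-76.3,"claw":1},{"tx":-18.8,"ty":-1.9,"tz":3.5,"wx":-24.5,"wy":-17.8,"wz":-76.3,"claw":1}]' 10; python3 -c "
from h import *
where(); rel(*pose(-0.0165,0.234,0.13,-75))
for n in('wrist','side'):cv2.imwrite(f'pics/{n}1.png',vision.get_image(n)[0])"
```

```text
clock: 2.12
position: [0.6052, -0.1886, 0.2656]
ee_rot: [0.271, 2.641, 0.102]
force: [-0.4, -0.4, -0.7]
width: 1.0
t 2.12 panel xyh [-0.0168  0.2336  0.1303] rot deg [ -0.1  -0.  -75.3] F [-0.4 -0.7  0.4] M [0.51 0.06 0.06] w 1.0 q [ 0.57  0.24 -0.31  1.92 -0.17  0.53  1.78]
t cm [-0.03  0.04  0.03] w deg [0.03 0.08 0.3 ]
```

View pics/wrist1.png

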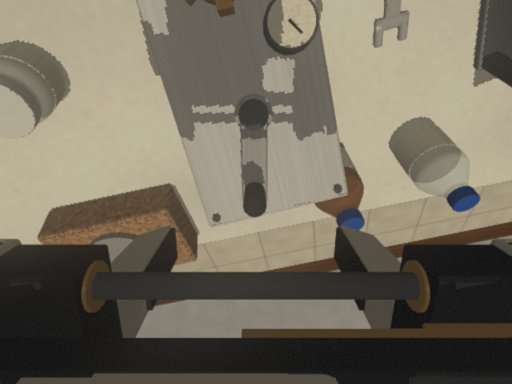

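View pics/side1.png

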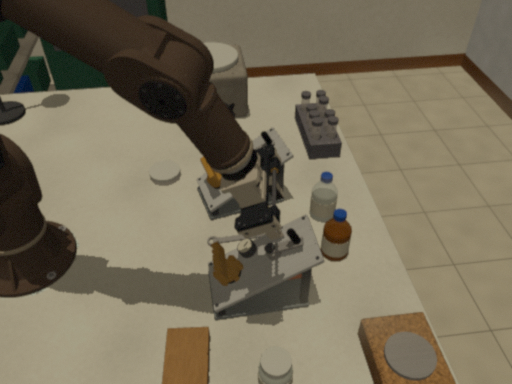

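Wrist view: the post is at (255,200) and the pivot at (253,112), both on the tool's centre column, so the lever is aligned at about 15°. I'll descend and grip it.

```bash
python3 -m handwheel '[{"tx":0,"ty":0,"tz":2,"wx":0,"wy":0,"wz":0,"claw":1},{"tx":0,"ty":0,"tz":4,"wx":0,"wy":0,"wz":0,"claw":1},{"tx":0,"ty":0,"tz":6,"wx":0,"wy":0,"wz":0,"claw":1},{"tx":0,"ty":0,"tz":7.5,"wx":0,"wy":0,"wz":0,"claw":1},{"tx":0,"ty":0,"tz":8.5,"wx":0,"wy":0,"wz":0,"claw":1},{"tx":0,"ty":0,"tz":8.5,"wx":0,"wy":0,"wz":0,"claw":1},{"tx":0,"ty":0,"tz":8.5,"wx":0,"wy":0,"wz":0,"claw":1}]' 10; python3 -c "
from h import *
where()
for n in('wrist','side'):cv2.imwrite(f'pics/{n}2.png',vision.get_image(n)[0])"
```

```text
clock: 2.8
position: [0.6461, -0.1854, 0.1906]
ee_rot: [0.279, 2.642, 0.104]
force: [-0.7, -1.0, -0.5]
width: 0.999
t 2.8 panel xyh [-0.0156  0.2345  0.0448] rot deg [  0.    0.1 -75. ] F [-1.  -0.9  0.1] M [0.49 0.1  0.05] w 0.999 q [ 0.5   0.38 -0.28  1.93 -0.12  0.38  1.72]
```

View pics/wrist2.png

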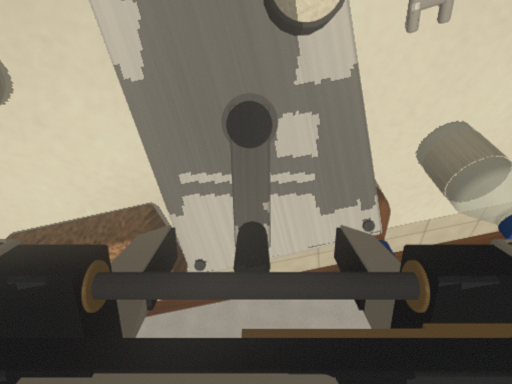

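The post at (252,245) stands between the open jaws. Closing on it.

```bash
python3 -m handwheel '[{"tx":0,"ty":0,"tz":0,"wx":0,"wy":0,"wz":0,"claw":0},{"tx":0,"ty":0,"tz":0,"wx":0,"wy":0,"wz":0,"claw":0},{"tx":0,"ty":0,"tz":0,"wx":0,"wy":0,"wz":0,"claw":0},{"tx":0,"ty":0,"tz":0,"wx":0,"wy":0,"wz":0,"claw":0},{"tx":0,"ty":0,"tz":0,"wx":0,"wy":0,"wz":0,"claw":0},{"tx":0,"ty":0,"tz":0,"wx":0,"wy":0,"wz":0,"claw":0},{"tx":0,"ty":0,"tz":0,"wx":0,"wy":0,"wz":0,"claw":0},{"tx":0,"ty":0,"tz":0,"wx":0,"wy":0,"wz":0,"claw":0},{"tx":0,"ty":0,"tz":0,"wx":0,"wy":0,"wz":0,"claw":0}]' 12; python3 -c "
from h import *
where()
cv2.imwrite('pics/wrist3.png',vision.get_image('wrist')[0])
# arc in tool axes (x=radial at start), angle a: shift
r=6.5
import math
for k in range(1,12):
  a=math.radians(7*k); print(7*k, round(r*math.cos(a)-r,2), round(r*math.sin(a),2))
"
```

```text
clock: 3.65
position: [0.6459, -0.186, 0.1907]
ee_rot: [0.279, 2.642, 0.104]
force: [0.8, 0.5, 1.1]
width: 0.397
t 3.65 panel xyh [-0.0162  0.2343  0.045 ] rot deg [  0.   0. -75.] F [ 0.4  1.3 -0.6] M [0.51 0.13 0.06] w 0.397 q [ 0.5   0.38 -0.28  1.93 -0.12  0.38  1.72]
7 -0.05 0.79
14 -0.19 1.57
21 -0.43 2.33
28 -0.76 3.05
35 -1.18 3.73
42 -1.67 4.35
49 -2.24 4.91
56 -2.87 5.39
63 -3.55 5.79
70 -4.28 6.11
77 -5.04 6.33
```

View pics/wrist3.png

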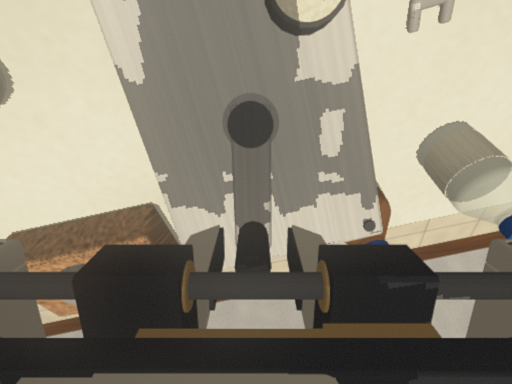

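```bash
python3 -m handwheel '[{"tx":0,"ty":0,"tz":0,"wx":0,"wy":0,"wz":0,"claw":0},{"tx":0,"ty":0,"tz":0,"wx":0,"wy":0,"wz":0,"claw":0},{"tx":0,"ty":0,"tz":0,"wx":0,"wy":0,"wz":0,"claw":0},{"tx":0,"ty":0,"tz":0,"wx":0,"wy":0,"wz":0,"claw":0},{"tx":0,"ty":0,"tz":0,"wx":0,"wy":0,"wz":0,"claw":0},{"tx":0,"ty":0,"tz":0,"wx":0,"wy":0,"wz":0,"claw":0},{"tx":0,"ty":0,"tz":0,"wx":0,"wy":0,"wz":0,"claw":0}]' 12; python3 -c "
from h import *
where()"
```

```text
clock: 4.28
position: [0.646, -0.1861, 0.1908]
ee_rot: [0.279, 2.641, 0.103]
force: [1.0, -0.8, -0.6]
width: 0.192
t 4.28 panel xyh [-0.0164  0.2344  0.045 ] rot deg [ -0.  -0. -75.] F [-0.8  0.6  1. ] M [ 0.43 -0.27 -0.01] w 0.192 q [ 0.5   0.38 -0.28  1.93 -0.12  0.38  1.72]
```

Width is 17.7 mm, which matches the post, so it is gripped. Swinging it along the arc.

```bash
python3 -m handwheel '[{"tx":0.05,"ty":-0.79,"tz":0,"wx":0,"wy":0,"wz":7,"claw":0},{"tx":0.19,"ty":-1.57,"tz":0,"wx":0,"wy":0,"wz":14,"claw":0},{"tx":0.43,"ty":-2.33,"tz":0,"wx":0,"wy":0,"wz":21,"claw":0},{"tx":0.76,"ty":-3.05,"tz":0,"wx":0,"wy":0,"wz":28,"claw":0},{"tx":1.18,"ty":-3.73,"tz":0,"wx":0,"wy":0,"wz":35,"claw":0},{"tx":1.67,"ty":-4.35,"tz":0,"wx":0,"wy":0,"wz":42,"claw":0},{"tx":2.24,"ty":-4.91,"tz":0,"wx":0,"wy":0,"wz":49,"claw":0},{"tx":2.87,"ty":-5.39,"tz":0,"wx":0,"wy":0,"wz":56,"claw":0},{"tx":3.55,"ty":-5.79,"tz":0,"wx":0,"wy":0,"wz":63,"claw":0},{"tx":4.28,"ty":-6.11,"tz":0,"wx":0,"wy":0,"wz":70,"claw":0}]' 12; python3 -c "
from h import *
where()"
```

```text
clock: 5.12
position: [0.5989, -0.2396, 0.1647]
ee_rot: [1.811, 2.064, 0.476]
force: [5.6, -7.2, -3.7]
width: 0.192
t 5.12 panel xyh [-0.0673  0.1783  0.0454] rot deg [-0.2 -0.3 -4.6] F [-7.5  2.8  5.7] M [ 0.09 -1.58  0.01] w 0.192 q [ 0.47  0.37 -0.07  2.02 -0.55  0.35  1.02]
```

```bash
python3 -m handwheel '[{"tx":0.1,"ty":-0.4,"tz":0,"wx":0,"wy":0,"wz":3,"claw":0},{"tx":0.15,"ty":-0.8,"tz":0,"wx":0,"wy":0,"wz":5,"claw":0},{"tx":0.15,"ty":-1.1,"tz":0,"wx":0,"wy":0,"wz":5,"claw":0},{"tx":0.15,"ty":-1.1,"tz":0,"wx":0,"wy":0,"wz":5,"claw":0},{"tx":0.15,"ty":-1.1,"tz":0,"wx":0,"wy":0,"wz":5,"claw":0}]' 12; python3 -c "
from h import *
where()"
```

```text
clock: 5.53
position: [0.5905, -0.2402, 0.1604]
ee_rot: [1.9, 1.994, 0.498]
force: [9.9, -8.8, -4.3]
width: 0.191
t 5.53 panel xyh [-0.0675  0.1688  0.0456] rot deg [-0.3 -0.4  0.1] F [-9.3  6.3  8.2] M [-0.63 -2.    0.08] w 0.191 q [ 0.47  0.37 -0.07  2.04 -0.59  0.34  0.98]
```

```bash
python3 -m handwheel '[{"tx":0,"ty":0,"tz":0,"wx":0,"wy":0,"wz":0,"claw":0.5},{"tx":0,"ty":0,"tz":0,"wx":0,"wy":0,"wz":0,"claw":0.5},{"tx":0,"ty":0,"tz":0,"wx":0,"wy":0,"wz":0,"claw":0.5},{"tx":0,"ty":0,"tz":0,"wx":0,"wy":0,"wz":0,"claw":0.5},{"tx":0,"ty":0,"tz":0,"wx":0,"wy":0,"wz":0,"claw":0.5},{"tx":0,"ty":0,"tz":0,"wx":0,"wy":0,"wz":0,"claw":0.5}]' 12; python3 -c "
from h import *
where()"
```

```text
clock: 6.03
position: [0.5881, -0.2361, 0.1585]
ee_rot: [1.902, 2.003, 0.5]
force: [-0.5, 0.1, -0.3]
width: 0.495
t 6.03 panel xyh [-0.0633  0.166   0.045 ] rot deg [0. 0. 0.] F [ 0.2 -0.6  0.1] M [0.59 0.03 0.03] w 0.495 q [ 0.47  0.37 -0.07  2.04 -0.59  0.34  0.98]
```

```bash
python3 -m handwheel '[{"tx":0,"ty":0,"tz":-3,"wx":0,"wy":0,"wz":0,"claw":1},{"tx":0,"ty":0,"tz":-6,"wx":0,"wy":0,"wz":0,"claw":1},{"tx":0,"ty":0,"tz":-8.5,"wx":0,"wy":0,"wz":0,"claw":1},{"tx":0,"ty":0,"tz":-8.5,"wx":0,"wy":0,"wz":0,"claw":1},{"tx":0,"ty":0,"tz":-8.5,"wx":0,"wy":0,"wz":0,"claw":1}]' 12
cat > look.py <<'E'
from h import *
import sys
where(); low,left,up,n=panel()
for nm in ("wrist","side"):
    p,P=cloud(nm); cv2.imwrite(f"pics/{nm}{sys.argv[1]}.png",p)
    D=P-low; h=D@n;x=D@left;y=D@up
    m=(h>0.058)&(h<0.068)&(abs(x+.04)<.06)&(abs(y-.19)<.05)
    if m.sum(): print(nm,"posttop",m.sum(),np.round([np.median(x[m]),np.median(y[m])],4),np.round([x[m].min(),x[m].max(),y[m].min(),y[m].max()],4))
    m=(h>0.068)&(h<0.08)&(np.hypot(x,y-.06)<.055)
    if m.sum()>20:
        r=cv2.minAreaRect(np.stack([x[m],y[m]],1).astype(np.float32)); print(nm,"bar",m.sum(),np.round([np.median(x[m]),np.median(y[m])],4),r)
E
python3 look.py 4
```

```text
clock: 6.45
position: [0.5486, -0.2388, 0.2352]
ee_rot: [1.9, 2.0, 0.501]
force: [0.1, 0.7, -0.7]
width: 0.814
t 6.45 panel xyh [-0.064   0.1671  0.1313] rot deg [-0.1 -0.1 -0. ] F [ 0.7 -0.2  0.6] M [0.59 0.03 0.01] w 0.814 q [ 0.45  0.21  0.01  2.04 -0.5   0.51  0.9 ]
wrist posttop 422 [-0.0653  0.1684] [-0.0746 -0.0577  0.1601  0.1777]
wrist bar 2970 [0.0013 0.0609] ((-0.0008198171854019165, 0.059514716267585754), (0.09029390662908554, 0.017538025975227356), 2.672269344329834)
side posttop 56 [-0.0695  0.1707] [-0.0753 -0.0575  0.1626  0.1785]
side bar 154 [-0.0207  0.0607] ((-0.019166333600878716, 0.05993053689599037), (0.05694510042667389, 0.017590878531336784), 2.6898438930511475)
```

View pics/wrist4.png

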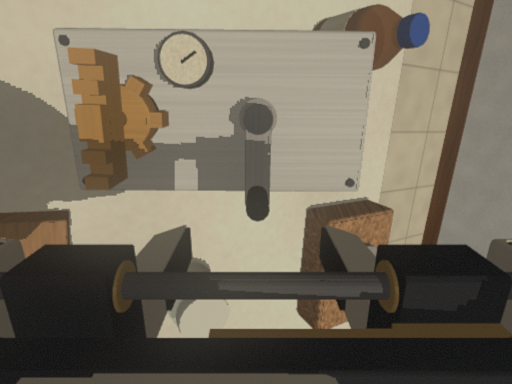

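View pics/side4.png

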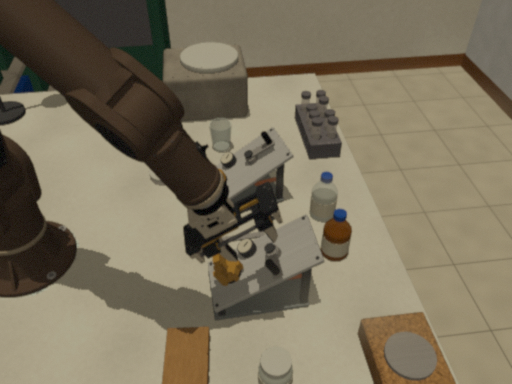

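Lever reads about 90–91° (wrist: pivot (258,118), post (258,205), square to the panel), so it is shut. The bar is centred at (-1, 59.5) mm and turned 2.7°. Moving above the cap.

```bash
python3 -c "
from h import *
rel(*pose(-0.0005,0.060,0.13,2.7))"
python3 -m handwheel '[{"tx":2,"ty":-3,"tz":0,"wx":0,"wy":0,"wz":0,"claw":1},{"tx":4,"ty":-6,"tz":0,"wx":0,"wy":0,"wz":0,"claw":1},{"tx":6,"ty":-9,"tz":0,"wx":0,"wy":0,"wz":2,"claw":1},{"tx":6.3,"ty":-10.7,"tz":0,"wx":0,"wy":0,"wz":2.7,"claw":1},{"tx":6.3,"ty":-10.7,"tz":0,"wx":0,"wy":0,"wz":2.7,"claw":1},{"tx":6.3,"ty":-10.7,"tz":0,"wx":0,"wy":0,"wz":2.7,"claw":1},{"tx":6.3,"ty":-10.7,"tz":0,"wx":0,"wy":0,"wz":2.7,"claw":1},{"tx":6.3,"ty":-10.7,"tz":0,"wx":0,"wy":0,"wz":2.7,"claw":1}]' 12;python3 look.py 5;  python3 -c "
from h import *
rel(*pose(-0.0005,0.060,0.056,2.7))"
```

```text
t cm [  6.27 -10.58  -0.04] w deg [-0.02 -0.03  2.7 ]
clock: 7.22
position: [0.452, -0.1809, 0.1837]
ee_rot: [1.952, 1.961, 0.513]
force: [0.8, 0.3, -0.1]
width: 0.998
t 7.22 panel xyh [-0.0012  0.0604  0.1297] rot deg [-0.  -0.   2.7] F [0.2 0.7 0.5] M [0.58 0.03 0.01] w 0.998 q [ 0.51  0.12 -0.08  2.33 -0.69  0.33  1.05]
wrist bar 2152 [0.002  0.0594] ((-0.0008174516260623932, 0.05930259823799133), (0.09022802859544754, 0.016050061210989952), 2.407197952270508)
side posttop 54 [-0.0692  0.1709] [-0.0755 -0.0586  0.1619  0.179 ]
side bar 237 [-0.006   0.0613] ((-0.0002685748040676117, 0.06066353619098663), (0.09605887532234192, 0.01735171303153038), 1.8951846361160278)
t cm [ 0.05 -0.02  7.38] w deg [0.04 0.01 0.01]
```

View pics/wrist5.png

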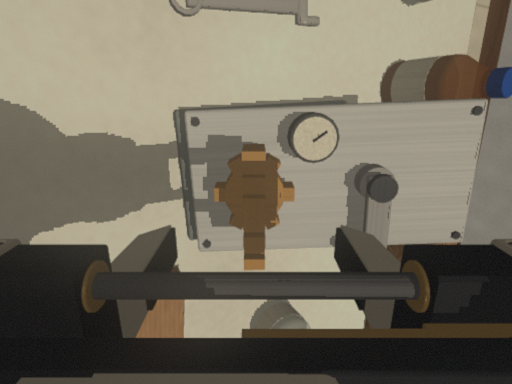

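```bash
python3 -m handwheel '[{"tx":0,"ty":0,"tz":2,"wx":0,"wy":0,"wz":0,"claw":1},{"tx":0,"ty":0,"tz":4,"wx":0,"wy":0,"wz":0,"claw":1},{"tx":0,"ty":0,"tz":6,"wx":0,"wy":0,"wz":0,"claw":1},{"tx":0,"ty":0,"tz":7,"wx":0,"wy":0,"wz":0,"claw":1},{"tx":0,"ty":0,"tz":7.4,"wx":0,"wy":0,"wz":0,"claw":0.5},{"tx":0,"ty":0,"tz":7.4,"wx":0,"wy":0,"wz":0,"claw":0},{"tx":0,"ty":0,"tz":7.4,"wx":0,"wy":0,"wz":0,"claw":0},{"tx":0,"ty":0,"tz":7.4,"wx":0,"wy":0,"wz":0,"claw":0},{"tx":0,"ty":0,"tz":7.4,"wx":0,"wy":0,"wz":0,"claw":0},{"tx":0,"ty":0,"tz":7.4,"wx":0,"wy":0,"wz":0,"claw":0},{"tx":0,"ty":0,"tz":7.4,"wx":0,"wy":0,"wz":0,"claw":0},{"tx":0,"ty":0,"tz":7.4,"wx":0,"wy":0,"wz":0,"claw":0}]' 20;python3 look.py 6
```

```text
clock: 8.32
position: [0.4855, -0.1787, 0.1184]
ee_rot: [1.952, 1.961, 0.512]
force: [-1.3, -0.1, -0.1]
width: 0.467
t 8.32 panel xyh [-0.0006  0.0593  0.0563] rot deg [-0.  -0.   2.7] F [-0.1 -1.1 -0.5] M [ 0.57 -0.01  0.02] w 0.467 q [ 0.63  0.3  -0.29  2.33 -1.01  0.13  1.36]
wrist posttop 3 [-0.0594  0.1729] [-0.0603 -0.0584  0.172   0.1741]
wrist bar 4231 [0.011  0.0598] ((0.0036917105317115784, 0.05946449935436249), (0.06303951144218445, 0.0732475146651268), 53.6805419921875)
side posttop 55 [-0.0689  0.1709] [-0.0757 -0.0577  0.1624  0.1783]
side bar 237 [-0.0122  0.0586] ((-0.008071813732385635, 0.06485580652952194), (0.07125271111726761, 0.05802224949002266), 45.56586837768555)
```

View pics/wrist6.png

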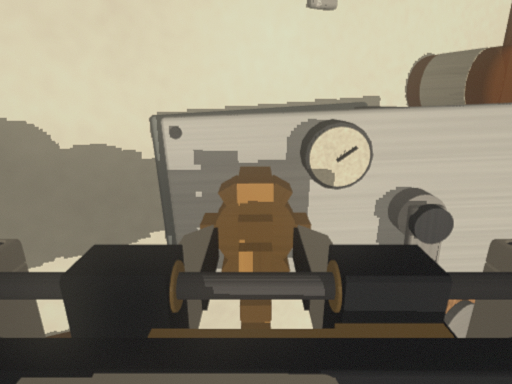

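```bash
python3 -m handwheel '[{"tx":0,"ty":0.05,"tz":-0.4,"wx":0,"wy":0,"wz":0,"claw":0},{"tx":0,"ty":0.05,"tz":-0.4,"wx":0,"wy":0,"wz":0,"claw":0},{"tx":0,"ty":0.05,"tz":-0.4,"wx":0,"wy":0,"wz":0,"claw":0},{"tx":0,"ty":0.05,"tz":-0.4,"wx":0,"wy":0,"wz":0,"claw":0},{"tx":0,"ty":0.05,"tz":-0.4,"wx":0,"wy":0,"wz":0,"claw":0},{"tx":0,"ty":0.05,"tz":-0.4,"wx":0,"wy":0,"wz":0,"claw":0},{"tx":0,"ty":0.05,"tz":-0.4,"wx":0,"wy":0,"wz":0,"claw":0},{"tx":0,"ty":0.05,"tz":-0.4,"wx":0,"wy":0,"wz":0,"claw":0},{"tx":0,"ty":0.05,"tz":-0.4,"wx":0,"wy":0,"wz":0,"claw":0},{"tx":0,"ty":0.05,"tz":-0.4,"wx":0,"wy":0,"wz":0,"claw":0}]' 20;python3 -c "from h import *;where()"
```

```text
clock: 9.25
position: [0.4838, -0.1788, 0.122]
ee_rot: [1.953, 1.961, 0.512]
force: [-4.7, -0.7, 6.4]
width: 0.171
t 9.25 panel xyh [-0.0007  0.0595  0.0603] rot deg [-0.  -0.   2.7] F [-0.4 -1.2 -7.9] M [ 0.83  0.01 -0.13] w 0.171 q [ 0.61  0.29 -0.26  2.33 -0.99  0.15  1.34]
```

Gripped the 16 mm bar. A small clockwise turn first to feel which way it gives.

```bash
python3 -m handwheel '[{"tx":0,"ty":0,"tz":0,"wx":0,"wy":0,"wz":2,"claw":0},{"tx":0,"ty":0,"tz":0,"wx":0,"wy":0,"wz":5,"claw":0},{"tx":0,"ty":0,"tz":0,"wx":0,"wy":0,"wz":8,"claw":0},{"tx":0,"ty":0,"tz":0,"wx":0,"wy":0,"wz":10,"claw":0},{"tx":0,"ty":0,"tz":0,"wx":0,"wy":0,"wz":10,"claw":0}]' 30;python3 -c "from h import *;where()"
```

```text
clock: 9.67
position: [0.4838, -0.1788, 0.122]
ee_rot: [2.138, 1.798, 0.556]
force: [-4.1, 0.5, 6.9]
width: 0.177
t 9.67 panel xyh [-0.0007  0.0595  0.0602] rot deg [-0.  -0.  12.8] F [ 0.7 -0.3 -8. ] M [ 0.83  0.03 -0.09] w 0.177 q [ 0.57  0.29 -0.22  2.33 -1.05  0.16  1.22]
```

```bash
python3 -m handwheel '[{"tx":0,"ty":0,"tz":0,"wx":0,"wy":0,"wz":5,"claw":0},{"tx":0,"ty":0,"tz":0,"wx":0,"wy":0,"wz":10,"claw":0},{"tx":0,"ty":0,"tz":0,"wx":0,"wy":0,"wz":15,"claw":0},{"tx":0,"ty":0,"tz":0,"wx":0,"wy":0,"wz":20,"claw":0},{"tx":0,"ty":0,"tz":0,"wx":0,"wy":0,"wz":25,"claw":0},{"tx":0,"ty":0,"tz":0,"wx":0,"wy":0,"wz":30,"claw":0},{"tx":0,"ty":0,"tz":0,"wx":0,"wy":0,"wz":35,"claw":0},{"tx":0,"ty":0,"tz":0,"wx":0,"wy":0,"wz":40,"claw":0},{"tx":0,"ty":0,"tz":0,"wx":0,"wy":0,"wz":40,"claw":0}]' 30;python3 look.py 7
```

```text
clock: 10.42
position: [0.4838, -0.1789, 0.122]
ee_rot: [2.742, 0.996, 0.697]
force: [-5.2, -0.6, 6.8]
width: 0.172
t 10.42 panel xyh [-0.0008  0.0595  0.0603] rot deg [-0. -0. 53.] F [-0.3 -1.4 -8.4] M [ 0.81 -0.01  0.05] w 0.172 q [ 0.42  0.28 -0.04  2.34 -1.22  0.2   0.69]
wrist posttop 1105 [-0.0633  0.167 ] [-0.0753 -0.0567  0.1594  0.177 ]
wrist bar 3855 [0.008  0.0709] ((0.0035765646025538445, 0.06196647882461548), (0.0819278433918953, 0.04656294360756874), 73.23684692382812)
side posttop 56 [-0.0689  0.1707] [-0.0762 -0.0579  0.1628  0.1788]
side bar 42 [-0.0263  0.0302] ((-0.02187126688659191, 0.031564801931381226), (0.019445812329649925, 0.017107076942920685), 50.93523025512695)
```

View pics/wrist7.png

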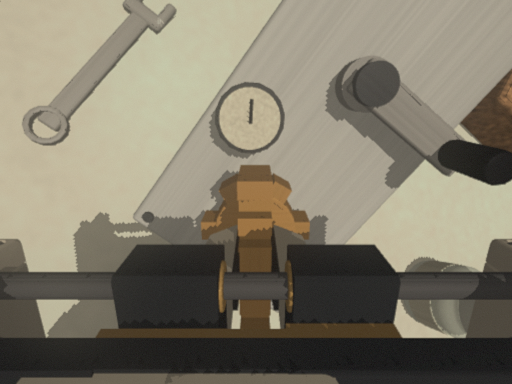

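View pics/side7.png

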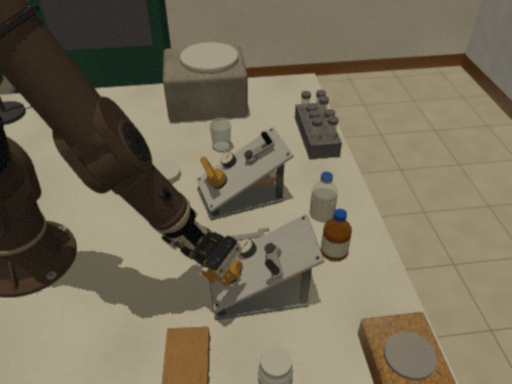

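The cap follows the jaws with little torque. Continuing clockwise and watching j5 against its limit.

```bash
python3 -m handwheel '[{"tx":0,"ty":0,"tz":0,"wx":0,"wy":0,"wz":5,"claw":0},{"tx":0,"ty":0,"tz":0,"wx":0,"wy":0,"wz":10,"claw":0},{"tx":0,"ty":0,"tz":0,"wx":0,"wy":0,"wz":15,"claw":0},{"tx":0,"ty":0,"tz":0,"wx":0,"wy":0,"wz":20,"claw":0},{"tx":0,"ty":0,"tz":0,"wx":0,"wy":0,"wz":25,"claw":0},{"tx":0,"ty":0,"tz":0,"wx":0,"wy":0,"wz":30,"claw":0},{"tx":0,"ty":0,"tz":0,"wx":0,"wy":0,"wz":35,"claw":0},{"tx":0,"ty":0,"tz":0,"wx":0,"wy":0,"wz":40,"claw":0},{"tx":0,"ty":0,"tz":0,"wx":0,"wy":0,"wz":40,"claw":0}]' 30;python3 -c "from h import *;where()"
```

```text
clock: 11.27
position: [0.4838, -0.179, 0.122]
ee_rot: [-3.024, 0.002, -0.754]
force: [-4.7, 0.5, 7.1]
width: 0.174
t 11.27 panel xyh [-0.0008  0.0595  0.0603] rot deg [-0. -0. 93.] F [ 0.8 -0.8 -8.5] M [ 0.94 -0.09  0.08] w 0.174 q [ 0.34  0.28  0.06  2.35 -1.28  0.23  0.05]
```

```bash
python3 -m handwheel '[{"tx":0,"ty":0,"tz":0,"wx":0,"wy":0,"wz":5,"claw":0},{"tx":0,"ty":0,"tz":0,"wx":0,"wy":0,"wz":10,"claw":0},{"tx":0,"ty":0,"tz":0,"wx":0,"wy":0,"wz":15,"claw":0},{"tx":0,"ty":0,"tz":0,"wx":0,"wy":0,"wz":20,"claw":0},{"tx":0,"ty":0,"tz":0,"wx":0,"wy":0,"wz":25,"claw":0},{"tx":0,"ty":0,"tz":0,"wx":0,"wy":0,"wz":30,"claw":0},{"tx":0,"ty":0,"tz":0,"wx":0,"wy":0,"wz":35,"claw":0},{"tx":0,"ty":0,"tz":0,"wx":0,"wy":0,"wz":40,"claw":0},{"tx":0,"ty":0,"tz":0,"wx":0,"wy":0,"wz":40,"claw":0}]' 30;python3 -c "from h import *;where()"
```

```text
clock: 12.02
position: [0.4837, -0.179, 0.1219]
ee_rot: [-2.703, 0.986, -0.662]
force: [-5.6, -0.1, 5.8]
width: 0.17
t 12.02 panel xyh [-0.0009  0.0594  0.0603] rot deg [ -0.  -0. 133.] F [ 0.2 -2.2 -7.8] M [ 1.07 -0.05  0.07] w 0.17 q [ 0.32  0.28  0.09  2.35 -1.3   0.24 -0.64]
```

```bash
python3 -m handwheel '[{"tx":0,"ty":0,"tz":0,"wx":0,"wy":0,"wz":5,"claw":0},{"tx":0,"ty":0,"tz":0,"wx":0,"wy":0,"wz":10,"claw":0},{"tx":0,"ty":0,"tz":0,"wx":0,"wy":0,"wz":15,"claw":0},{"tx":0,"ty":0,"tz":0,"wx":0,"wy":0,"wz":20,"claw":0},{"tx":0,"ty":0,"tz":0,"wx":0,"wy":0,"wz":25,"claw":0},{"tx":0,"ty":0,"tz":0,"wx":0,"wy":0,"wz":30,"claw":0},{"tx":0,"ty":0,"tz":0,"wx":0,"wy":0,"wz":35,"claw":0},{"tx":0,"ty":0,"tz":0,"wx":0,"wy":0,"wz":40,"claw":0},{"tx":0,"ty":0,"tz":0,"wx":0,"wy":0,"wz":42,"claw":0},{"tx":0,"ty":0,"tz":0,"wx":0,"wy":0,"wz":42,"claw":0},{"tx":0,"ty":0,"tz":0,"wx":0,"wy":0,"wz":42,"claw":0},{"tx":0,"ty":0,"tz":0,"wx":0,"wy":0,"wz":42,"claw":0}]' 30;python3 look.py 8
```

```text
clock: 13.02
position: [0.4836, -0.179, 0.1219]
ee_rot: [-2.087, 1.807, -0.497]
force: [-4.9, -0.9, 6.3]
width: 0.17
t 13.02 panel xyh [-0.0008  0.0593  0.0603] rot deg [ -0.   -0.  174.7] F [-0.7 -1.4 -7.9] M [1.   0.05 0.09] w 0.17 q [ 0.31  0.28  0.1   2.35 -1.31  0.24 -1.36]
wrist posttop 1418 [-0.0671  0.1662] [-0.0756 -0.0582  0.1585  0.1771]
wrist bar 3828 [-0.0125  0.0602] ((-0.005500691011548042, 0.05727455019950867), (0.04686069115996361, 0.0829821303486824), 65.58531188964844)
side posttop 52 [-0.0689  0.1706] [-0.0758 -0.0579  0.1624  0.1786]
side bar 200 [-0.0132  0.0624] ((-0.01959356479346752, 0.06269745528697968), (0.05148356035351753, 0.055213797837495804), 84.00973510742188)
```

View pics/wrist8.png

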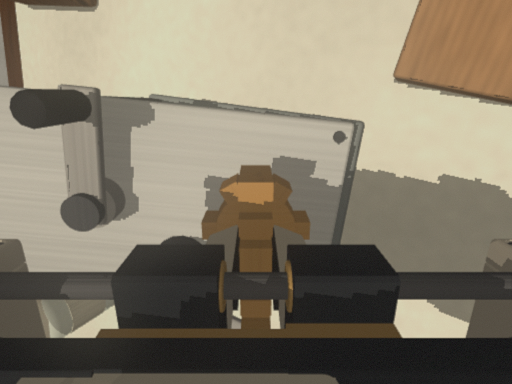

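Cap is at about 175° (3.05 rad) with the lever still shut. Releasing and backing off.

```bash
python3 -m handwheel '[{"tx":0,"ty":0,"tz":0,"wx":0,"wy":0,"wz":0,"claw":0.7},{"tx":0,"ty":0,"tz":0,"wx":0,"wy":0,"wz":0,"claw":0.7},{"tx":0,"ty":0,"tz":0,"wx":0,"wy":0,"wz":0,"claw":0.7},{"tx":0,"ty":0,"tz":0,"wx":0,"wy":0,"wz":0,"claw":0.7},{"tx":0,"ty":0,"tz":0,"wx":0,"wy":0,"wz":0,"claw":0.7},{"tx":0,"ty":0,"tz":0,"wx":0,"wy":0,"wz":0,"claw":0.7},{"tx":0,"ty":0,"tz":0,"wx":0,"wy":0,"wz":0,"claw":0.7},{"tx":0,"ty":0,"tz":0,"wx":0,"wy":0,"wz":0,"claw":0.7}]' 20
python3 -m handwheel '[{"tx":0,"ty":0,"tz":-1,"wx":0,"wy":0,"wz":0,"claw":0.7},{"tx":0,"ty":0,"tz":-3,"wx":0,"wy":0,"wz":0,"claw":0.7},{"tx":0,"ty":0,"tz":-5,"wx":0,"wy":0,"wz":0,"claw":0.7},{"tx":0,"ty":0,"tz":-7,"wx":0,"wy":0,"wz":0,"claw":0.7},{"tx":0,"ty":0,"tz":-9,"wx":0,"wy":0,"wz":0,"claw":0.7},{"tx":0,"ty":0,"tz":-10,"wx":0,"wy":0,"wz":0,"claw":0.7},{"tx":0,"ty":0,"tz":-10,"wx":0,"wy":0,"wz":0,"claw":0.7},{"tx":0,"ty":0,"tz":-10,"wx":0,"wy":0,"wz":0,"claw":0.7},{"tx":0,"ty":0,"tz":-10,"wx":0,"wy":0,"wz":0,"claw":0.7}]' 20;python3 look.py 9
python3 - <<'E'
from h import *
cv2.imwrite("pics/scene9.png",cv2.resize(vision.get_image("scene")[0][100:300,100:400],None,fx=2.6,fy=2.6))
E
```

```text
clock: 13.78
position: [0.484, -0.1787, 0.1218]
ee_rot: [-2.087, 1.806, -0.497]
force: [-0.2, 0.1, 0.2]
width: 0.679
clock: 14.53
position: [0.4372, -0.1808, 0.2096]
ee_rot: [-2.087, 1.806, -0.496]
force: [1.0, -0.2, 0.1]
width: 0.697
t 14.53 panel xyh [-0.0003  0.0595  0.1595] rot deg [  0.   -0.  174.7] F [-0.2  0.9  0.3] M [0.62 0.17 0.06] w 0.697 q [ 0.08  0.03  0.39  2.34 -0.64  0.42 -1.99]
wrist posttop 462 [-0.0669  0.1669] [-0.0754 -0.0582  0.1592  0.1769]
wrist bar 1693 [-0.0027  0.0592] ((-0.0004111938178539276, 0.059041813015937805), (0.015929000452160835, 0.09065861999988556), 84.81382751464844)
side posttop 55 [-0.0695  0.1706] [-0.0773 -0.0601  0.1623  0.1779]
side bar 236 [-0.0039  0.0614] ((-0.0005454719066619873, 0.06057329475879669), (0.016933375969529152, 0.09570752084255219), 84.36192321777344)
```

View pics/wrist9.png

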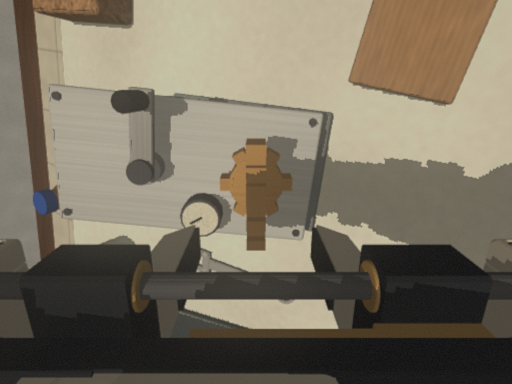

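View pics/side9.png

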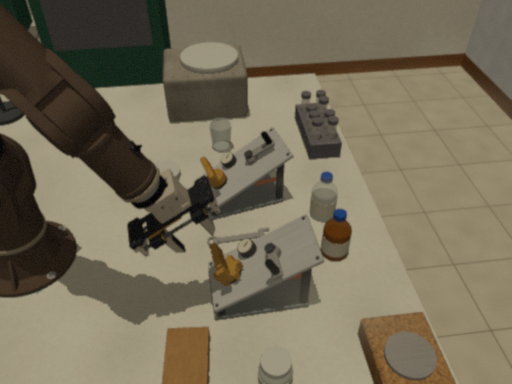

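View pics/scene9.png

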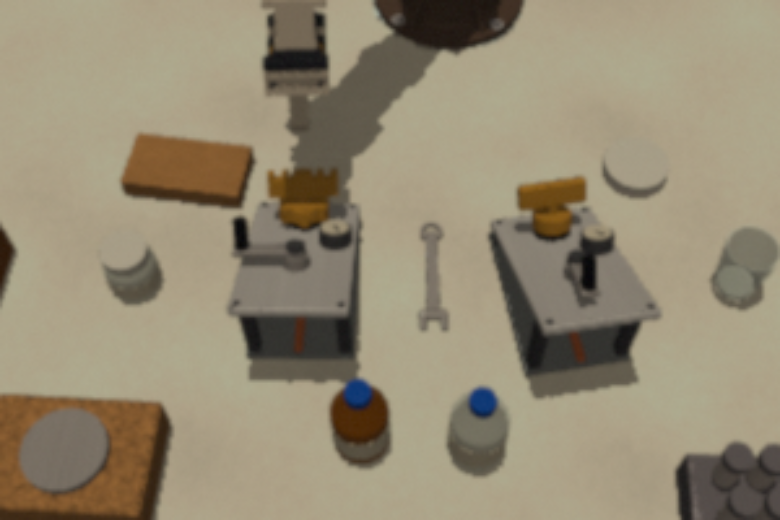

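All three pictures agree: lever square to the right (wrist post (130,100), pivot (140,172)), bar at about 175° (wrist x≈256), nothing else displaced, gripper clear. Handing in.

```bash
python3 -c "
from cell import arm
arm.sign_off()"
```

```text
the job is handed in; nothing more can be done
```

The job is done and handed in at about 14.5 s. The fuel station is the one on the robot's right (negative y), the one with the notched wings.

- **Lever:** I gripped the post and swung it about 75° clockwise to its stop. After the cap was turned and released, the last check put it at about 90° (1.57 rad), so the valve is still shut.
- **Cap:** I gripped the wing bar and turned it clockwise in one grip, about 2.7° to 175° (0.05 to 3.05 rad). It gave easily: the twisting moment stayed within about 0.15 N m, and I never turned it anticlockwise.
- **Last checks:** The wrist and side cameras put the bar at about 174.8° and 174.4°. The side view put the post 2–4 mm from the wrist view, which is a small disagreement within calibration.
- **Other station and bench:** They look unmoved in the final pictures. I checked this by eye and did not measure each thing.
- **Gripper:** It ended open and clear, with the TCP about 160 mm off the panel, and no contact force showed.

The first move call was refused for missing row keys, so nothing moved on that call.

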